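# Fit the lemon cone on the citrus press and hold it pressed

## Task

Fit the smaller of the two reaming cones, the one for lemons, on the citrus press: lower it upright over the splined drive shaft, turn it gently without forcing it until the splines mesh, and slide it fully home. Then press it down to the bottom of the shaft's switch spring and finish like that, with the gripper still holding the cone pressed down. Leave the larger cone, the mug and the timer where they stand.

Things in the scene. Friction and masses are not known exactly. Their poses are not given: they have to be found in the camera images.
- cone_small_center (a point): Centre of the smaller white ribbed reaming cone (to be fitted), loose, about 70 g, standing upright; on its axis, 30 mm above its underside; z up to its tip. 60 mm tall. Flange at the bottom 60 mm wide, 4 mm thick; over the ribs 46 mm wide at 4 mm height, 40 at 30 mm, 38 at 36 mm, 30 at 46 mm, then a pointed tip: grip at about mid-height. Which cone stands left or right differs.
- cone_small_socket (a point): Mouth of the splined socket inside the small cone, on its axis, 11 mm above its underside; same axes as its centre. From below: a 27 mm opening, then from here 23 mm upward six spline teeth round a 15 mm bore. Fits the shaft every 60 degrees, with about 5 degrees of play either way.
- cone_large_center (a point): Centre of the larger reaming cone (for oranges), same shape and material, standing upright, not to be moved: 76 mm tall, flange 76 mm wide, ribs 62 mm across at the bottom. The point is 38 mm above its underside.
- citrus_press: Citrus press: round steel appliance, fixed, 142 mm wide at the bottom. Origin: centre of its underside, on the worktop, below the shaft; z up; its spout is on the -x side and reaches 110 mm from the axis. The open bowl on top is 142 mm wide inside at the rim, 137 mm above the worktop; a flat white strainer lies in it 111 mm above the worktop and the drive shaft stands up in its middle. Place and yaw differ.
- seat (a point): Seat of the cone: centre of the 32 mm wide shoulder at the foot of the press's drive shaft, 122 mm above the worktop at rest; goes down with the shaft; z up. Fully home: the cone's underside on it, cone centre 30 mm above this point. A cone whose splines are off the keys stops about 10.5 mm higher; pressed lightly there and turned by up to 60 degrees, it meshes and can go down.
- shaft_tip (a point): Top of the drive shaft, on its axis, 34 mm above the seat. Six keys at its foot, 21 mm across and 21.5 mm high; above them a round pilot 13 mm thick with a tapered tip, which centres the cone. The angle of the keys is not given by this point's axes; it differs at each start and must be felt (or seen). The shaft resists turning with 0.15 N m (geared motor).
- switch (a joint): How far shaft and seat are pressed down against the switch spring, m: 0 at rest, 0.005 at the bottom stop. Gives from about 3 N of downward push, reaches the stop at about 7 N, springs back when let go. It moves too when a cone presses on the tops of the keys without meshing.
- mug: White mug with a dot pattern, loose, 78 mm in diameter, 93 mm tall, standing under the spout of the press; origin at worktop height, 18 mm from the cup's axis towards the handle. Stays where it is.
- timer: Round kitchen timer, loose, 65 mm in diameter, 57 mm tall, behind the press; origin at the centre of its underside. Stays where it is.
There are look-alikes about, which are no part of the job. Leave any black or brown look-alike of the part that bears cone_small_center alone.

How it is judged:
On the way, in this order (a step that is already met when the one before it is completed fails the run):
1. the small cone is lifted clear of the worktop (height (world z) of cone_small_center above 0.07 m and contact force between the fingers and cone_small above 1 N), for 0.2 s.
2. the small cone has meshed with the shaft and slid home on its seat (z of cone_small_center in the frame of seat below 0.0325 m and horizontal distance between cone_small_center and seat below 0.004 m and angle between cone_small_center's own z axis and vertical below 0.12 rad), for 0.1 s.
At the end, for the whole second after the job is handed in: The small cone sits on its seat (underside within 2 mm of the shoulder, axis within 3 mm of the shaft's, upright within 0.1 rad), and the gripper's fingers still hold it pressed down so that the switch stays at least 3.8 mm of its 5 mm down (z of cone_small_center in the frame of seat below 0.032 m and horizontal distance between cone_small_center and seat below 0.003 m and angle between cone_small_center's own z axis and vertical below 0.1 rad and value of joint switch above 0.0038 m and contact force between the fingers and cone_small above 2 N and linear speed of cone_small below 0.02 m/s); the arm keeps its last pose, push and grip.
It fails at once if the cone is forced: over 90 N in all their contacts between the small cone and the press (contact force between cone_small and citrus_press above 90 N).
It fails at once if the large cone is moved (distance of cone_large_center from where it was at the start of the episode above 0.02 m).
It fails at once if the mug or the timer is displaced (distance of any of mug, timer from where it was at the start of the episode above 0.02 m).
It also fails if it takes over 46 s, if anything falls off the work surface, if the arm or the gripper's body presses on something with over 40 N, if the wrist force passes 120 N, or if a joint passes its speed limit or range.

## Robot

A 6-joint arm with a two-finger parallel gripper is mounted at the origin on a cart in front of the work surface, level with it; the furniture and walls round the work are solid. World frame = base frame: x ahead of the robot, y to its left, z up, the work surface at z = 0. Lengths are in m, angles in rad, forces in N, time in s.
With the tool pointing down it reaches from about 0.3 to 0.875 m from the base axis. Payload 6.4 kg.
Tool frame: the origin (TCP) lies on the centre line of the jaws, within the pads' length; the fingertips stand 17 mm ahead of it and the grasp point (between the pads) lies 2 mm behind it (robot.tips_ahead is the distance from the TCP to the fingertips, in m); z points along the fingers, y is the direction in which the jaws open and shut (so a half turn about z gives the same grasp; the last joint's range is limited). The gripper opens to 85 mm and grips with 20 to 120 N. Pads are 22 mm wide; open, the fingers measure 114 mm over their backs; the gripper's body (76 mm by 85 mm) begins 54 mm behind the grasp point. The pads swing forward as they close: fully open they stand 13 mm farther back than shut.
Start: joints at [0.912, 0.181, 1.607, -0, 1.354, -0.206], TCP at [0.252, 0.517, 0.248] pointing down, gripper open.
Joint ranges: [-2.99, 2.99], [-0.89, 2.07], [0.3, 2.58], [-1.14, 4.28], [0, 2.63], [-3.12, 3.12]. Speed limits (rad/s): [2.57, 2.57, 3.01, 3.14, 3.14, 3.14].

## Interface

Orientations are given as a unit quaternion [w, x, y, z].
In Python, from cell import get_obs, viewer, order, robot gives the robot as it stands.
- The arm moves only by the tool drive_tool, never from a script. Its argument "series" is one flat list of numbers, 7 for each row, row after row: the shift along the world's x, y, z in cm, then the turn, a rotation vector about the world's x, y, z in degrees, then the closure, from 0 (fully open) to 1 (shut). In form: [dx, dy, dz, rx, ry, rz, fingers, dx, dy, dz, rx, ry, rz, fingers, ...]. A call has 1 to 20 rows; each row is the pose to reach, as a shift and turn from the pose commanded when the call began; what a row does not reach only later rows make up. A row lasts 1/8 s, in which the tool goes at most 62.5 mm and 10.7 degrees, less where a joint would pass 70% of its speed; a pose out of reach is approached as far as the arm can. A call with a gripper value outside its range is refused whole. The fingers move at their own pace and stop on an object; "force" is the grip in N (left out, the last holds). Time passes only in rows, so rows that repeat a pose let the fingers close. It gives the time, the measured TCP pose, the force and the opening at its end, in the units of the state.
- get_obs(): the state, without advancing time (a new reading comes with each control period).
- viewer.read_camera(name): name is "scene" or "side" or "wrist"; returns the picture (420x560x3 uint8, blue, green, red); there is no depth.
- viewer.camera_params(name): a dict with "camera_matrix" (3x3 intrinsics, pixels), "k1" (the pictures are not rectified: a ray, as slopes to the right and down, at radius r is drawn at 1 + k1 r^2 times it, then the intrinsics apply), "cam_to_world" (4x4, takes a point from camera to world coordinates); the wrist camera has in their place "T_tool_cam" (4x4, takes a point from camera to tool coordinates, whose origin is the TCP and whose axes are the flange's). Camera axes: x right, y down, z forward; pixel columns grow to the right and rows downward; lengths in m; the calibration is good to about 2 mm. A picture is of the moment at which its call begins: read the wrist's pose just before it. camera_params takes no time and is no camera call.
- order.job_done(): hands the job in, once; it reports no verdict.
Trained networks look in the newest picture that a camera, given by its name, has taken for a name from the list of things; names that differ only in an ending like _2 or _b are one class to them, and where a whole thing is asked for, a point or a joint stands for the part that bears it (a point fixed in the world has none). Each returns a list of dicts, best first, with "confidence" (0 to 1); they miss things now and then, are a little off and sometimes report something else, mostly with a low value. They report only what shows in the picture. A call takes as long as a camera call. They do not tell look-alikes from the thing itself.
- viewer.masks_of(thing, camera): "mask" (420x560 bool, what is visible of it) and "at" ([column, row] in pixels, amid what is visible of it).
The state is a dict: "time": time; "joints": joint angles; "qvel": joint speeds; "joint_torque": joint torques, N m; "position": TCP position; "ee_rot": TCP orientation; "contact_force": force on the tool from outside, world axes, zero at the start; "ft_torque": the same for the moment, N m; "finger_gap": opening from 0.0 (shut) to 1.0 (fully open).
Only numpy, scipy, OpenCV 4.12 (cv2) and the standard library are available. Lean on these libraries where they do the work, as an engineer would, in place of code of your own. Each camera call takes 0.05 s, during which the arm holds its last target.

## Working session

There is one attempt and no reset: what is moved stays moved. The work goes in short steps, Python scripts to look and compute and a tool call to move; the robot and the scene stay as the last step left them, time stands still between calls to the robot, and variables do not carry over. Pictures are saved under pics/ and viewed, and the job is handed in when it is done.

Besides the shell and the picture viewer there is one more tool, called as name(argument=value, ...) on one line, values as JSON. drive_tool: Moves the arm, as the interface text tells. Its arguments: {"type":"object","properties":{"series":{"type":"array","items":{"type":"number"}},"force":{"type":"number"}},"required":["series"]}

```bash
ls; mkdir -p pics; cat > h.py <<'E'
import numpy as np, cv2
from cell import get_obs, viewer, order, robot
def ray(cam,px,obs=None):
    p=viewer.camera_params(cam);K=np.array(p["camera_matrix"]);k=p["k1"]
    d=np.array([(px[0]-K[0,2])/K[0,0],(px[1]-K[1,2])/K[1,1]]);u=d.copy()
    for _ in range(30): u=d/(1+k*(u@u))
    T=np.array(p["cam_to_world"]) if "cam_to_world" in p else tw(obs)@np.array(p["T_tool_cam"])
    return T[:3,3],T[:3,:3]@np.array([u[0],u[1],1.])
def tw(o):
    from scipy.spatial.transform import Rotation as R
    q=o["ee_rot"];T=np.eye(4);T[:3,:3]=R.from_quat([q[1],q[2],q[3],q[0]]).as_matrix();T[:3,3]=o["position"];return T
def atz(cam,px,z,obs=None):
    c,d=ray(cam,px,obs);return c+d*(z-c[2])/d[2]
def proj(cam,P,obs=None):
    p=viewer.camera_params(cam);K=np.array(p["camera_matrix"]);k=p["k1"]
    T=np.array(p["cam_to_world"]) if "cam_to_world" in p else tw(obs)@np.array(p["T_tool_cam"])
    P=np.atleast_2d(P);c=(P-T[:3,3])@T[:3,:3];u=c[:,:2]/c[:,2:];u=u*(1+k*(u**2).sum(1,keepdims=True))
    return u*[K[0,0],K[1,1]]+[K[0,2],K[1,2]]
E
python3 - <<'E'
from h import *
for c in ["scene","side","wrist"]:
    cv2.imwrite(f"pics/{c}0.png",viewer.read_camera(c))
    for t in ["cone_small_center","cone_large_center","citrus_press","mug","timer"]:
        for m in viewer.masks_of(t,c):
            ys,xs=np.where(m["mask"]);print(c,t,m["confidence"],m["at"],xs.min(),xs.max(),ys.min(),ys.max())
    p=viewer.camera_params(c);print({k:np.round(v,3).tolist() for k,v in p.items()})
print(get_obs())
E
```

```text
pics
scene cone_small_center 0.73 [222.9, 236.1] 213 231 226 245
scene cone_small_center 0.73 [179.3, 210.4] 173 187 202 218
scene cone_small_center 0.65 [216.0, 210.5] 207 223 203 221
scene cone_large_center 0.55 [366.0, 307.5] 351 376 291 318
scene citrus_press 0.78 [277.6, 219.7] 253 301 192 253
scene mug 0.9 [307.2, 254.3] 286 319 234 271
scene mug 0.39 [275.5, 220.6] 252 301 192 253
scene timer 0.57 [322.0, 208.9] 312 330 199 218
scene timer 0.26 [277.8, 218.6] 253 301 192 253
{'camera_matrix': [[422.262, 0.0, 288.951], [0.0, 422.262, 213.598], [0.0, 0.0, 1.0]], 'k1': -0.122, 'cam_to_world': [[0.654, -0.512, 0.557, -0.203], [-0.757, -0.442, 0.482, -0.601], [-0.0, -0.737, -0.676, 1.002], [0.0, 0.0, 0.0, 1.0]]}
side cone_small_center 0.83 [148.1, 227.1] 140 158 217 236
side cone_small_center 0.78 [187.1, 221.2] 180 196 213 230
side cone_small_center 0.61 [203.4, 252.7] 197 216 239 258
side cone_large_center 0.79 [373.5, 296.4] 360 386 283 308
side citrus_press 0.7 [264.4, 224.2] 239 297 191 255
side citrus_press 0.2 [185.2, 222.2] 180 198 211 230
side mug 0.67 [304.6, 252.6] 287 3
[... 674 characters left out ...]
], [0.0, 0.0, 0.0, 1.0]]}
{'time': 0.9, 'joints': array([ 9.11666633e-01,  1.80774838e-01,  1.60699021e+00, -1.56605502e-05,
        1.35381981e+00, -2.06315065e-01]), 'qvel': array([-0.00042516,  0.00046115,  0.00130256,  0.00095262, -0.00030255,
       -0.0008026 ]), 'joint_torque': array([ 5.73964769e-06, -4.44840181e+01, -3.51679516e+01, -2.26947177e-04,
        7.80798782e-04,  3.47136199e-05]), 'position': array([0.25156634, 0.51706395, 0.24830736]), 'ee_rot': array([8.57701097e-06, 2.24476340e-01, 9.74479539e-01, 3.33289309e-07]), 'contact_force': array([0.42186578, 0.4086987 , 0.50046803]), 'ft_torque': array([-0.02817044, -0.07482969,  0.00046125]), 'finger_gap': 1.0035633672283826}
```

```bash
python3 - <<'E'
import cv2
a=cv2.imread("pics/scene0.png")[180:330,150:400];cv2.imwrite("pics/sc.png",cv2.resize(a,None,fx=3.2,fy=3.2,interpolation=2))
a=cv2.imread("pics/side0.png")[165:325,130:400];cv2.imwrite("pics/si.png",cv2.resize(a,None,fx=2.9,fy=2.9,interpolation=2))
E
```

```text
(no output)
```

View pics/sc.png

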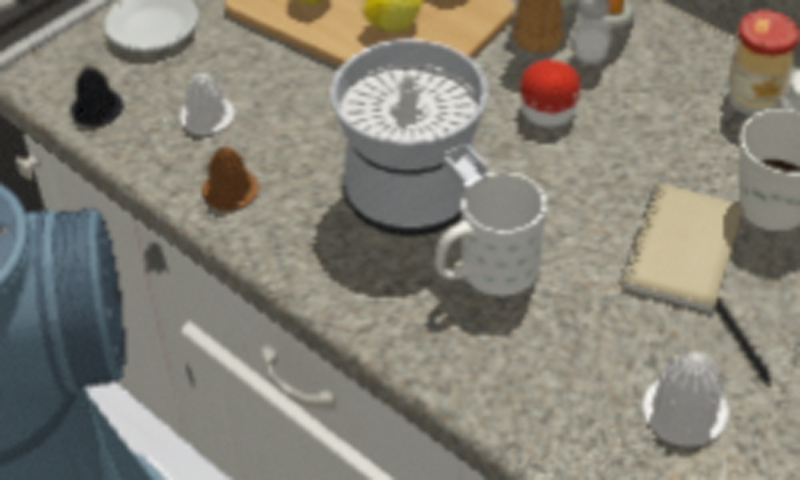

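View pics/si.png

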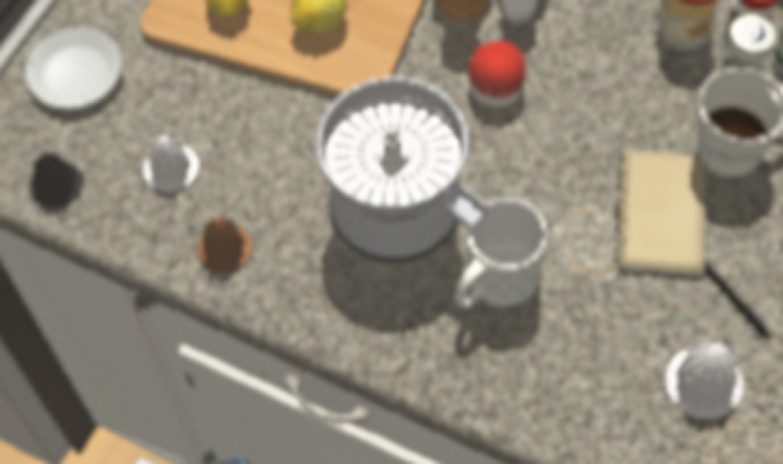

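View pics/wrist0.png

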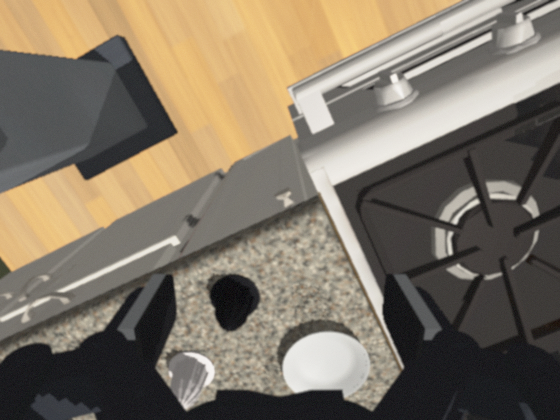

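View pics/scene0.png

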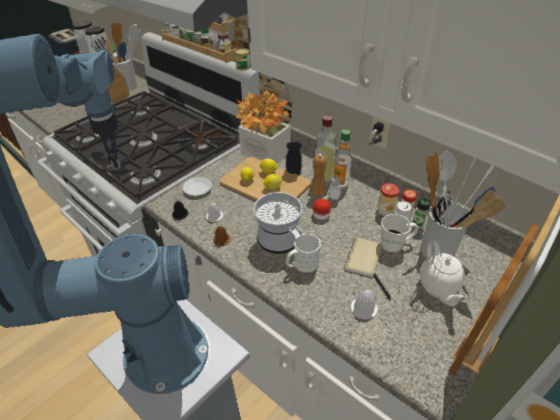

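Candidates in scene: white small cone (216,211), black look-alike (179,210), brown look-alike (223,236), large white cone (366,307); in side: (187,221), (148,227), (203,253), (373,296). By the description (small and white), I choose scene (216,211) / side (187,221).

```bash
cat > m.py <<'E'
from h import *
from scipy.optimize import least_squares
th=np.linspace(0,2*np.pi,48,endpoint=False)
def rev(prof): # (r,z)
    return np.array([[r*np.cos(t),r*np.sin(t),z] for r,z in prof for t in th])
SM=rev([(.03,0),(.03,.004),(.023,.004),(.020,.03),(.019,.036),(.015,.046),(.0,.06)])
LG=rev([(.038,0),(.038,.005),(.031,.005),(.026,.038),(.019,.058),(0,.076)])
def sil(pts,cam,obs):
    px=proj(cam,pts,obs);m=np.zeros((420*4,560*4),np.uint8)
    h=cv2.convexHull((px*4).astype(np.float32)).astype(np.int32);cv2.fillConvexPoly(m,h,1);return m
def fit(meas,model,x0):
    # meas: list (cam, mask, obs)
    def f(p):
        r=[]
        for cam,mask,obs in meas:
            px=proj(cam,model+[p[0],p[1],0],obs)
            h=cv2.convexHull(px.astype(np.float32));M=cv2.moments(h)
            ys,xs=np.where(mask)
            hh=cv2.convexHull(np.stack([xs,ys],1).astype(np.float32));MM=cv2.moments(hh)
            r+=[M['m10']/M['m00']-MM['m10']/MM['m00'],M['m01']/M['m00']-MM['m01']/MM['m00']]
        return r
    s=least_squares(f,x0);return s.x,s.fun
E
python3 - <<'E'
from m import *
ims={}
for c in ["scene","side"]:
    ims[c]=viewer.read_camera(c)
def get(t,c,px):
    for m in viewer.masks_of(t,c):
        if np.hypot(m["at"][0]-px[0],m["at"][1]-px[1])<12: return (c,m["mask"],None)
for n,t,mod,a,b in [("small","cone_small_center",SM,(216,211),(187,221)),("large","cone_large_center",LG,(366,307),(373,296)),("black","cone_small_center",SM,(179,210),(148,227)),("brown","cone_small_center",SM,(223,236),(203,253))]:
    M=[x for x in (get(t,"scene",a),get(t,"side",b)) if x]
    print(n,len(M),fit(M,mod,atz("scene",a,.02)[:2]),[fit([x],mod,[.5,.2])[0] for x in M])
PR=rev([(.071,0),(.075,.137)])
M=[]
for c,a in [("scene",(277,219)),("side",(264,224))]:
    x=get("citrus_press",c,a)
    ys,xs=np.where(x[1]);print(c,xs.min(),xs.max(),ys.min())
# shaft tip pixel from crops
tip_s=(150+408/3.2,180+72/3.2);tip_i=(130+392/2.9,165+133/2.9)
for c,p in [("scene",tip_s),("side",tip_i)]: print(c,"tip",atz(c,p,.156))
# cameras: crops of shaft
for c,(u,v) in [("scene",(277,205)),("side",(264,215))]:
    a=ims[c][v-30:v+30,u-40:u+40];cv2.imwrite(f"pics/shaft_{c}.png",cv2.resize(a,None,fx=8,fy=8,interpolation=2))
for c,p in [("scene",(307,254)),("side",(304,252))]: print("mug~",atz(c,p,.05))
for c,p in [("scene",(322,209)),("side",(302,190))]: print("timer~",atz(c,p,.03))
E
```

```text
small 2 (array([0.44333055, 0.30315381]), array([-0.03353544, -0.05829871,  0.04631465,  0.02635111])) [array([0.44320741, 0.30284041]), array([0.44334856, 0.30333541])]
large 2 (array([ 0.46300699, -0.30754393]), array([ 0.17856995,  0.13364535, -0.18733707, -0.12267614])) [array([ 0.46305861, -0.3069017 ]), array([ 0.46288768, -0.30816211])]
black 2 (array([0.37177601, 0.40383232]), array([ 0.01286488, -0.13649149, -0.01769513,  0.11192268])) [array([0.37129768, 0.40330016]), array([0.37213798, 0.40400538])]
brown 2 (array([0.38346975, 0.19987   ]), array([-0.23775514,  0.02057826,  0.18618035, -0.10901735])) [array([0.3840498 , 0.19934772]), array([0.38290009, 0.20019671])]
scene 252 301 192
side 239 297 191
scene tip [0.50870585 0.05990331 0.156     ]
side tip [0.50365761 0.05613772 0.156     ]
mug~ [ 0.48009404 -0.0830069   0.05      ]
mug~ [ 0.48326668 -0.07837423  0.05      ]
timer~ [0.68968187 0.01963976 0.03      ]
timer~ [0.6923214  0.02196881 0.03      ]
```

View pics/shaft_scene.png

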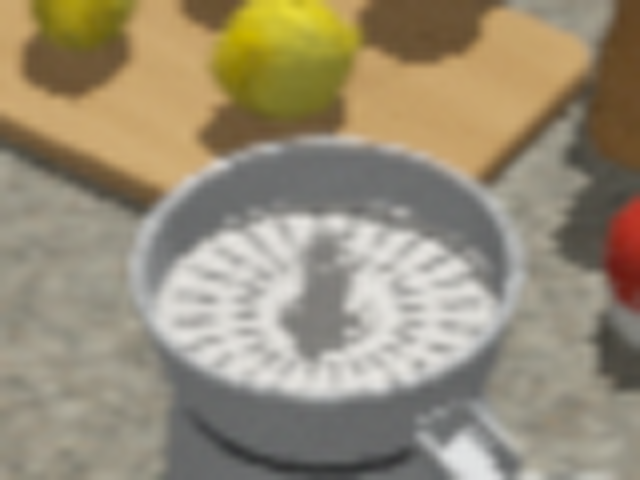

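View pics/shaft_side.png

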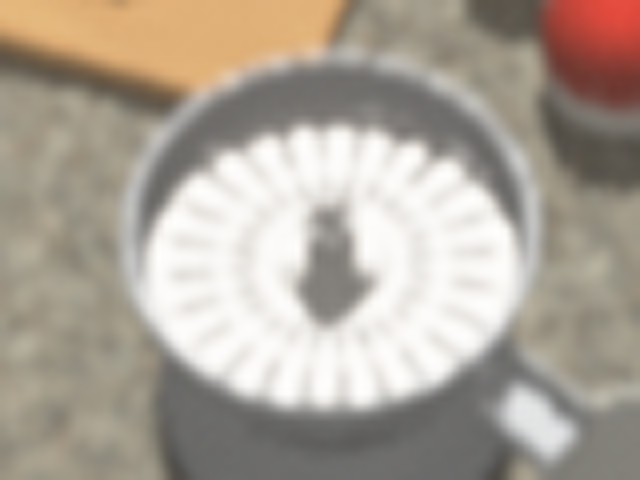

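Scene shows: white small cone standing alone at about (0.443,0.303), press shaft at about (0.505,0.057). Looking at the shaft with the wrist camera first.

drive_tool(series=[6, -11, 0, 0, 0, 0, 0, 12, -22, 0, 0, 0, 0, 0, 18, -33, 0, 0, 0, 0, 0, 22, -40, 0, 0, 0, 0, 0, 25.3, -46, -0.8, 0, 0, 0, 0, 25.3, -46, -0.8, 0, 0, 0, 0, 25.3, -46, -0.8, 0, 0, 0, 0, 25.3, -46, -0.8, 0, 0, 0, 0, 25.3, -46, -0.8, 0, 0, 0, 0, 25.3, -46, -0.8, 0, 0, 0, 0, 25.3, -46, -0.8, 0, 0, 0, 0, 25.3, -46, -0.8, 0, 0, 0, 0])

```text
time: 3.0
position: [0.504, 0.0583, 0.2404]
ee_rot: [-0.0, 0.224, 0.975, 0.0]
contact_force: [-0.1, -0.5, -0.4]
finger_gap: 1.0
```

```bash
python3 - <<'E'
from h import *
o=get_obs();print(o["time"],o["position"],o["ee_rot"],o["joints"])
a=viewer.read_camera("wrist");cv2.imwrite("pics/w1.png",a)
np.save("o1.npy",np.r_[o["position"],o["ee_rot"]])
print(proj("wrist",[[.505,.057,.156],[.505,.057,.122]],o))
E
```

```text
3.0 [0.50403608 0.05827476 0.24037638] [-2.88285427e-05  2.23635530e-01  9.74672837e-01  9.86260289e-05] [-1.19323367e-01  3.58263921e-02  1.78268992e+00  2.08619607e-04
  1.32311276e+00 -1.23908507e+00]
[[278.5916127  223.27489394]
 [278.64211735 205.68587425]]
```

View pics/w1.png

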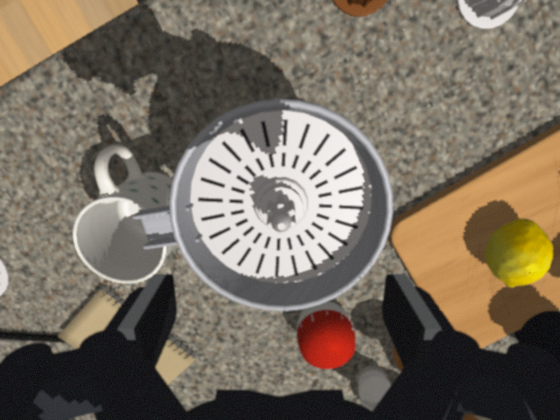

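```bash
python3 - <<'E'
from h import *
a=cv2.imread("pics/w1.png")[165:245,230:330];cv2.imwrite("pics/w1c.png",cv2.resize(a,None,fx=7,fy=7,interpolation=2))
o=dict(position=np.load("o1.npy")[:3],ee_rot=np.load("o1.npy")[3:])
g=cv2.cvtColor(cv2.imread("pics/w1.png"),cv2.COLOR_BGR2GRAY)
# fit: overlay predicted rim circles for candidate centres
b=cv2.imread("pics/w1.png")
b=cv2.resize(b[90:320,160:400],None,fx=2.5,fy=2.5,interpolation=2)
t=np.linspace(0,6.283,80)
for c,col in [((.505,.057),(0,0,255)),((.5075,.0575),(0,255,0))]:
    for r,z in [(.071,.137),(.016,.122)]:
        p=proj("wrist",np.stack([c[0]+r*np.cos(t),c[1]+r*np.sin(t),0*t+z],1),o)
        cv2.polylines(b,[((p-[160,90]+.5)*2.5).astype(int)],True,col,1)
cv2.imwrite("pics/w1d.png",b)
E
```

```text
(no output)
```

View pics/w1c.png

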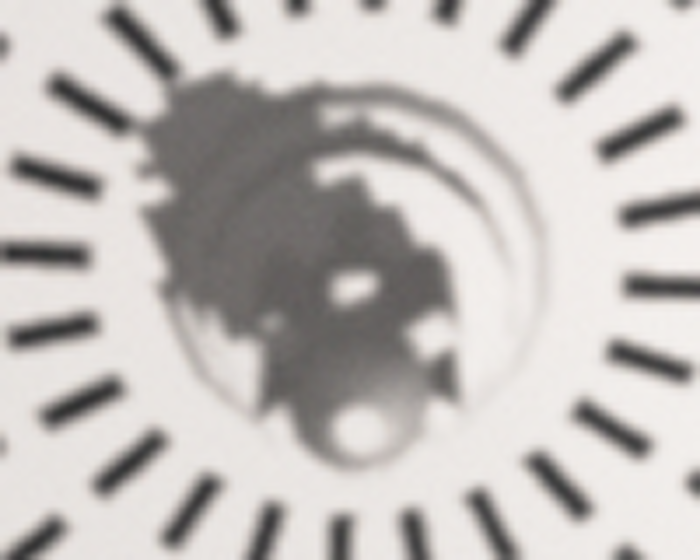

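View pics/w1d.png

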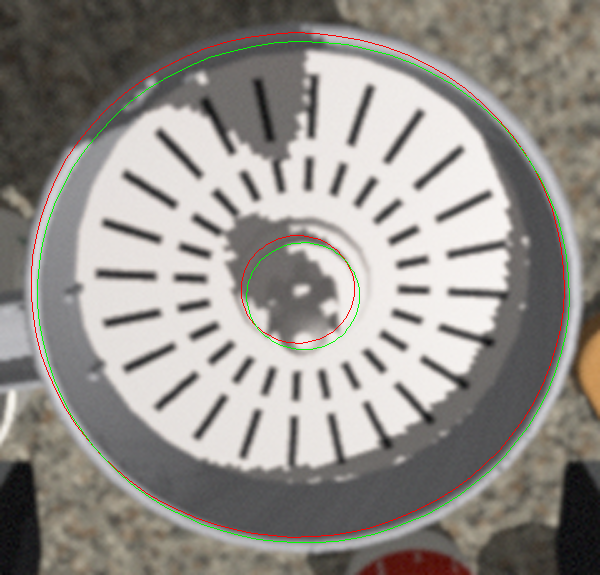

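Wrist picture shows the press; shaft pilot near (281,227), mug to the left, timer below. Refining the centre from strainer slots.

```bash
python3 - <<'E'
from h import *
o=dict(position=np.load("o1.npy")[:3],ee_rot=np.load("o1.npy")[3:])
im=cv2.imread("pics/w1.png");g=cv2.cvtColor(cv2.resize(im,None,fx=3,fy=3,interpolation=2),cv2.COLOR_BGR2GRAY)
bw=(g<110).astype(np.uint8)
n,l,st,ce=cv2.connectedComponentsWithStats(bw)
L=[]
for i in range(1,n):
    if 60<st[i,4]<700:
        c=ce[i]/3-1/3
        if np.hypot(*(c-[279,203]))>110: continue
        ys,xs=np.where(l==i);px=np.stack([xs,ys],1)/3-1/3
        w=np.array([atz("wrist",p,.111,o)[:2] for p in px[::3]])
        m=w.mean(0);u,s,v=np.linalg.svd(w-m)
        if s[0]/s[1]<2.5: continue
        r=np.hypot(*(m-[.506,.058]))
        if r>.062: continue
        L.append((m,v[0]))
def sol(L):
    A=np.array([[-d[1],d[0]] for m,d in L]);b=np.array([a@m for a,(m,d) in zip(A,L)])
    x=np.linalg.lstsq(A,b,rcond=None)[0];return x,A@x-b
for _ in range(4):
    x,r=sol(L);print(len(L),x,np.std(r)); L=[q for q,e in zip(L,r) if abs(e)<max(2*np.std(r),.0006)]
E
```

```text
Traceback (most recent call last):
  File "h.py", line 13, in atz
    c,d=ray(cam,px,obs);return c+d*(z-c[2])/d[2]
        ~~~^^^^^^^^^^^^
  File "h.py", line 4, in ray
    p=viewer.camera_params(cam);K=np.array(p["camera_matrix"]);k=p["k1"]
ValueError: time passes only in moves, steps and waits
```

```bash
python3 - <<'E'
s=open("h.py").read()
s=s.replace("def ray","_P={}\ndef cp(c):\n    if c not in _P: _P[c]=viewer.camera_params(c)\n    return _P[c]\ndef ray").replace("p=viewer.camera_params(cam)","p=cp(cam)")
open("h.py","w").write(s)
E
cat > slots.py <<'E'
from h import *
o=dict(position=np.load("o1.npy")[:3],ee_rot=np.load("o1.npy")[3:])
im=cv2.imread("pics/w1.png");g=cv2.cvtColor(cv2.resize(im,None,fx=3,fy=3,interpolation=2),cv2.COLOR_BGR2GRAY)
bw=(g<110).astype(np.uint8)
n,l,st,ce=cv2.connectedComponentsWithStats(bw)
L=[]
for i in range(1,n):
    if 60<st[i,4]<700:
        c=ce[i]/3-1/3
        if np.hypot(*(c-[279,203]))>110: continue
        ys,xs=np.where(l==i);px=np.stack([xs,ys],1)/3-1/3
        w=np.array([atz("wrist",p,.111,o)[:2] for p in px[::3]])
        m=w.mean(0);u,s,v=np.linalg.svd(w-m,full_matrices=False)
        if s[0]/s[1]<2.5: continue
        if np.hypot(*(m-[.506,.058]))>.062: continue
        L.append((m,v[0]))
def sol(L):
    A=np.array([[-d[1],d[0]] for m,d in L]);b=np.array([a@m for a,(m,d) in zip(A,L)])
    x=np.linalg.lstsq(A,b,rcond=None)[0];return x,A@x-b
for _ in range(4):
    x,r=sol(L);print(len(L),x,np.std(r)); L=[q for q,e in zip(L,r) if abs(e)<max(2*np.std(r),.0006)]
E
python3 slots.py
```

```text
40 [0.5071517  0.05761791] 0.0016142587065709698
38 [0.50719177 0.05747044] 0.00042661165243938277
36 [0.50717875 0.05746854] 0.0003541290454142293
34 [0.50718052 0.05748155] 0.00031000563966964855
```

drive_tool(series=[-1.5, 6, 0, 0, 0, 0, 0, -3, 12, 0, 0, 0, 0, 0, -4.5, 18, -3, 0, 0, 0, 0, -6.1, 24.5, -8, 0, 0, 0, 0, -6.1, 24.5, -9, 0, 0, 0, 0, -6.1, 24.5, -9, 0, 0, 0, 0, -6.1, 24.5, -9, 0, 0, 0, 0])

```text
time: 3.92
position: [0.4439, 0.3022, 0.1512]
ee_rot: [0.001, 0.224, 0.975, 0.0]
contact_force: [1.6, -0.6, -0.1]
finger_gap: 1.0
```

```bash
python3 - <<'E'
from m import *
o=get_obs();print(o["time"],o["position"],o["ee_rot"])
a=viewer.read_camera("wrist");cv2.imwrite("pics/w2.png",a)
np.save("o2.npy",np.r_[o["position"],o["ee_rot"]])
for m in viewer.masks_of("cone_small_center","wrist"):
    print(m["confidence"],m["at"],m["mask"].sum(),fit([("wrist",m["mask"],o)],SM,[.443,.303]))
E
```

```text
3.925 [0.44388265 0.3021663  0.15118751] [5.43973225e-04 2.24039010e-01 9.74580013e-01 1.55465346e-04]
0.94 [360.2, 43.3] 5895 (array([0.37110439, 0.39963155]), array([-6.24374991e-07,  5.54466453e-07]))
0.65 [271.6, 191.7] 4401 (array([0.44157398, 0.29896677]), array([8.55664553e-08, 9.73501784e-07]))
```

View pics/w2.png

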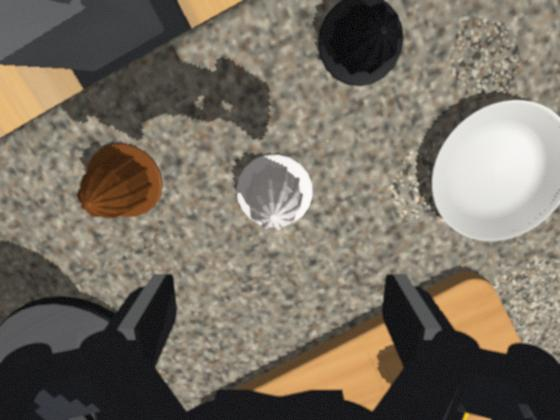

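White small cone at (275,190), brown at (121,182), black at (360,40); the right one lies centred. Checking flange by overlay.

```bash
cat > ov.py <<'E'
from m import *
o=dict(position=np.load("o2.npy")[:3],ee_rot=np.load("o2.npy")[3:])
im=cv2.imread("pics/w2.png");b=cv2.resize(im[140:245,220:330],None,fx=6,fy=6,interpolation=2)
t=np.linspace(0,6.283,80)
for c,col in [((.4433,.3031),(0,0,255)),((.4425,.3015),(0,200,0))]:
    for r,z in [(.03,.004),(.03,.0)]:
        p=proj("wrist",np.stack([c[0]+r*np.cos(t),c[1]+r*np.sin(t),0*t+z],1),o)
        cv2.polylines(b,[((p-[220,140]+.5)*6).astype(int)],True,col,1)
    q=proj("wrist",[[*c,.06]],o)[0];cv2.drawMarker(b,tuple(((q-[220,140]+.5)*6).astype(int).tolist()),col)
cv2.imwrite("pics/w2d.png",b)
E
python3 ov.py
```

```text
(no output)
```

View pics/w2d.png

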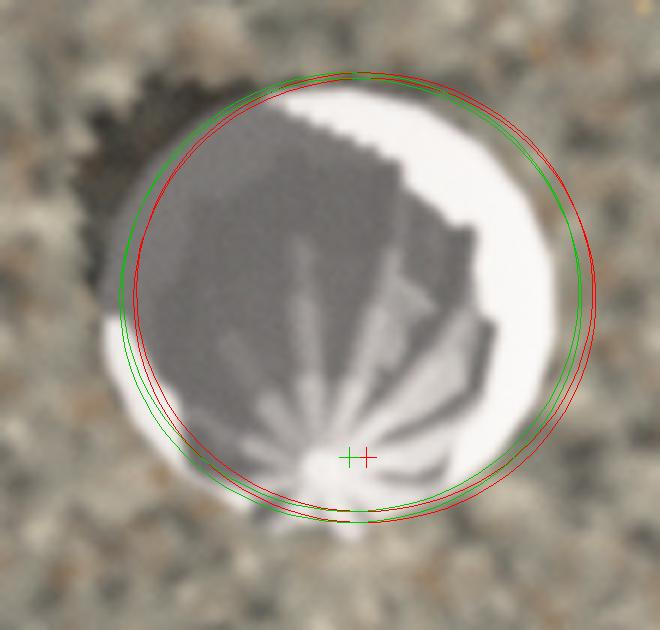

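```bash
python3 - <<'E'
from m import *
o=get_obs();print(o["time"],o["position"],o["ee_rot"],o["qvel"])
a=viewer.read_camera("wrist");cv2.imwrite("pics/w2.png",a)
np.save("o2.npy",np.r_[o["position"],o["ee_rot"]])
for m in viewer.masks_of("cone_small_center","wrist"):
    print(m["confidence"],m["at"],m["mask"].sum(),fit([("wrist",m["mask"],o)],SM,[.443,.303]))
E
python3 ov.py
```

```text
4.025 [0.44468248 0.3017395  0.15178799] [1.07722124e-03 2.24858747e-01 9.74390576e-01 6.24158270e-04] [-0.00748567 -0.00318825  0.00219478  0.00148438 -0.00319656  0.00302119]
0.85 [272.7, 188.7] 4351 (array([0.44159814, 0.29890432]), array([-3.63398215e-07, -2.04220746e-06]))
0.63 [357.5, 42.7] 5843 (array([0.37128719, 0.39934921]), array([7.44591318e-07, 4.11152499e-08]))
0.59 [119.5, 181.2] 5008 (array([0.38292005, 0.19683843]), array([ 1.34137110e-07, -2.67605458e-07]))
```

View pics/w2d.png

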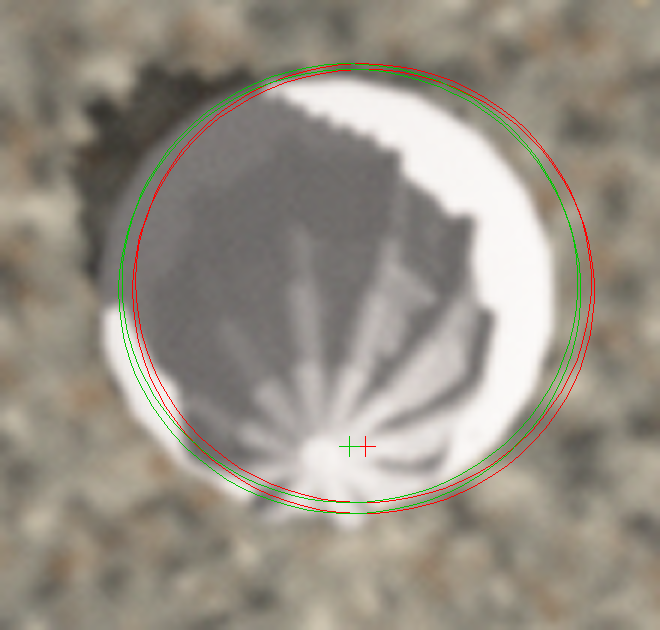

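drive_tool(series=[-0.1, -0.1, -4, 0, 0, 0, 0, -0.1, -0.1, -8, 0, 0, 0, 0, -0.1, -0.1, -10.5, 0, 0, 0, 0, -0.1, -0.1, -12, 0, 0, 0, 0, -0.1, -0.1, -12, 0, 0, 0, 0, -0.1, -0.1, -12, 0, 0, 0, 1, -0.1, -0.1, -12, 0, 0, 0, 1, -0.1, -0.1, -12, 0, 0, 0, 1, -0.1, -0.1, -12, 0, 0, 0, 1, -0.1, -0.1, -12, 0, 0, 0, 1, -0.1, -0.1, -12, 0, 0, 0, 1], force=40)

```text
time: 5.5
position: [0.4433, 0.3013, 0.0318]
ee_rot: [0.001, 0.224, 0.974, 0.0]
contact_force: [-2.0, -0.2, 7.5]
finger_gap: 0.474
```

```bash
python3 - <<'E'
from h import *
o=get_obs();print(o["time"],o["position"],o["finger_gap"],o["contact_force"])
cv2.imwrite("pics/w3.png",viewer.read_camera("wrist"))
print(proj("wrist",[[*o["position"][:2],.06],[*o["position"][:2],.004]],o))
E
```

```text
5.5 [0.44329297 0.30133867 0.03182166] 0.47401032324072134 [-2.00526075 -0.19635836  7.46225909]
[[280.54146214 346.0005842 ]
 [279.96139028 264.40236735]]
```

View pics/w3.png

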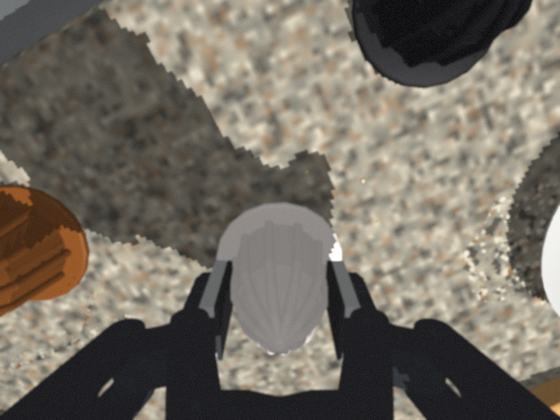

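drive_tool(series=[0, 0, 1, 0, 0, 0, 1, 0, 0, 3, 0, 0, 0, 1, 0, 0, 7, 0, 0, 0, 1, 0, 0, 12, 0, 0, 0, 1, 0, 0, 16, 0, 0, 0, 1, 1.3, -5, 17.5, 0, 0, 0, 1, 2.6, -10, 17.5, 0, 0, 0, 1, 3.9, -15, 17.5, 0, 0, 0, 1, 5.2, -20, 17.5, 0, 0, 0, 1, 6.0, -23, 17.5, 0, 0, 0, 1, 6.4, -24.2, 17.5, 0, 0, 0, 1, 6.4, -24.2, 17.5, 0, 0, 0, 1, 6.4, -24.2, 17.0, 0, 0, 0, 1, 6.4, -24.2, 17.0, 0, 0, 0, 1])

```text
time: 7.3
position: [0.5058, 0.0603, 0.1996]
ee_rot: [-0.001, 0.224, 0.975, 0.0]
contact_force: [0.0, 0.2, -0.1]
finger_gap: 0.471
```

```bash
python3 - <<'E'
from h import *
o=get_obs();print(o["time"],o["position"],o["ee_rot"],o["finger_gap"],o["contact_force"])
for c in ["scene","side","wrist"]:
    a=viewer.read_camera(c)
    cv2.imwrite(f"pics/{c}4.png",a)
    if c!="wrist":
        u,v=((277,198) if c=="scene" else (264,208))
        cv2.imwrite(f"pics/{c}4c.png",cv2.resize(a[v-45:v+45,u-55:u+55],None,fx=7,fy=6.5,interpolation=2))
E
```

```text
7.3 [0.50581045 0.06028669 0.1996071 ] [-7.03609155e-04  2.23649049e-01  9.74669486e-01  1.76261980e-05] 0.4707218680932118 [ 0.02351146  0.21495852 -0.14323104]
```

View pics/scene4c.png

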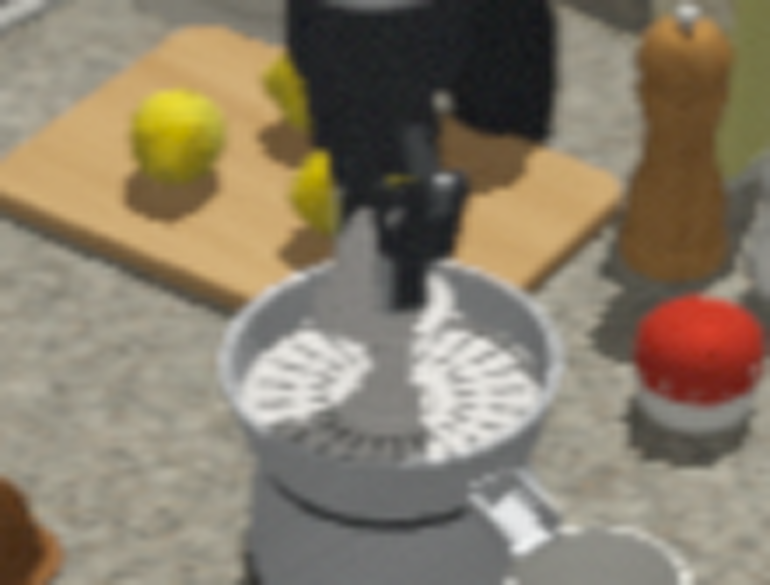

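View pics/side4c.png

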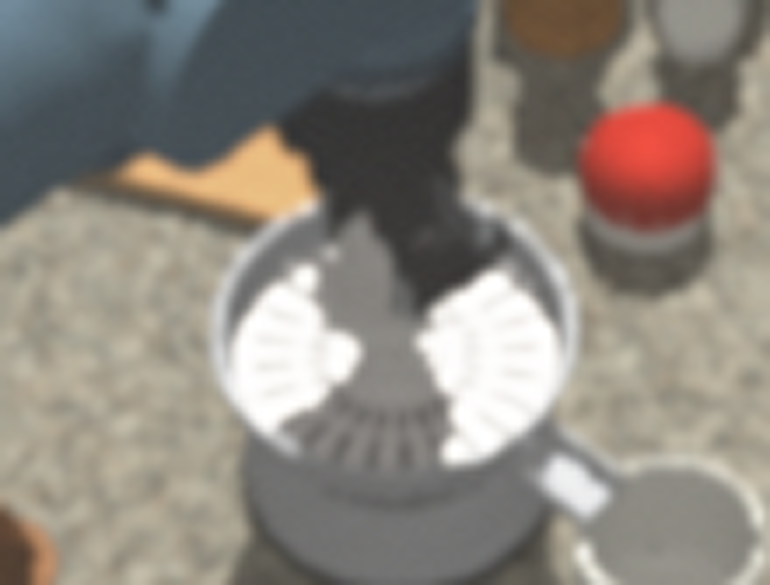

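View pics/wrist4.png

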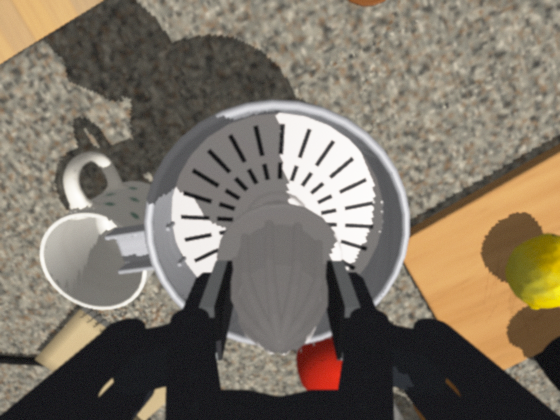

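```bash
python3 - <<'E'
from h import *
o=get_obs();print(o["position"],o["ee_rot"])
np.save("o4.npy",np.r_[o["position"],o["ee_rot"]])
cv2.imwrite("pics/w4.png",viewer.read_camera("wrist"))
E
sed -e 's/o1.npy/o4.npy/g;s/w1.png/w4.png/;s/60<st/40<st/;s/g<110/((cv2.adaptiveThreshold(g,255,cv2.ADAPTIVE_THRESH_MEAN_C,cv2.THRESH_BINARY_INV,31,25)>0))/' slots.py > slots4.py
sed -i 's/>110: continue/>110 or c[1]>260: continue/' slots4.py
echo 'print([(np.round(m,3).tolist()) for m,d in L]); print("proj",proj("wrist",[[*x,.111],[*o["position"][:2],.111],[*o["position"][:2],.23]],o))' >> slots4.py
python3 slots4.py
```

```text
[0.50635167 0.05978821 0.20019552] [-1.35161845e-04  2.23888262e-01  9.74614810e-01 -1.67244609e-06]
19 [0.5103121  0.06360131] 0.020187082570644884
17 [0.50465184 0.06462268] 0.013253915310511614
15 [0.5056952  0.06424227] 0.007844451187544826
14 [0.50560283 0.06135968] 0.005215577279093319
[[0.479, 0.073], [0.475, 0.065], [0.483, 0.08], [0.474, 0.057], [0.49, 0.086], [0.475, 0.048], [0.498, 0.089], [0.489, 0.072], [0.479, 0.04], [0.507, 0.09], [0.484, 0.034], [0.515, 0.089], [0.491, 0.029]]
proj [[281.52106584 216.35599755]
 [279.7877623  218.38561404]
 [280.46367755 349.34409506]]
```

```bash
cat >> slots4.py <<'E'
E
sed 's/^for _ in.*/from scipy.optimize import least_squares\nA=np.array([[-d[1],d[0]] for m,d in L]);bb=np.array([a@m for a,(m,d) in zip(A,L)])\ns=least_squares(lambda x:A@x-bb,[.506,.059],loss="cauchy",f_scale=.0004);x=s.x;print(x,np.sort(abs(A@x-bb)).round(4))/;/x,r=sol(L);print/d' slots4.py > s5.py; python3 s5.py
sed 's/o4.npy/o1.npy/g;s/w4.png/w1.png/' s5.py > s6.py; python3 s6.py
```

```text
[0.50687382 0.05762244] [0.     0.0001 0.0001 0.0001 0.0003 0.0003 0.0003 0.0003 0.0003 0.0003
 0.0004 0.0029 0.0128 0.0182 0.0285 0.0292 0.0364 0.0371 0.0583]
[[0.45, 0.084], [0.479, 0.073], [0.475, 0.065], [0.483, 0.08], [0.474, 0.057], [0.49, 0.086], [0.475, 0.048], [0.498, 0.089], [0.489, 0.072], [0.479, 0.04], [0.496, 0.073], [0.507, 0.09], [0.484, 0.034], [0.478, 0.019], [0.515, 0.089], [0.491, 0.029], [0.535, 0.083], [0.504, 0.019], [0.552, 0.094]]
proj [[277.05520921 220.48991979]
 [279.7877623  218.38561404]
 [280.46367755 349.34409506]]
[0.50724765 0.0574491 ] [0.     0.     0.0001 0.0001 0.0001 0.0001 0.0001 0.0002 0.0002 0.0002
 0.0002 0.0002 0.0003 0.0003 0.0003 0.0003 0.0003 0.0004 0.0004 0.0004
 0.0004 0.0005 0.0005 0.0006 0.0008 0.0008 0.0008 0.0011 0.0079 0.0131
 0.0139 0.0141 0.0186 0.0256 0.0574 0.0584]
[[0.457, 0.07], [0.466, 0.074], [0.466, 0.063], [0.474, 0.066], [0.478, 0.073], [0.483, 0.08], [0.474, 0.057], [0.49, 0.086], [0.498, 0.089], [0.481, 0.042], [0.507, 0.09], [0.498, 0.066], [0.484, 0.034], [0.515, 0.089], [0.497, 0.041], [0.491, 0.029], [0.523, 0.086], [0.499, 0.025], [0.53, 0.081], [0.508, 0.024], [0.522, 0.046], [0.535, 0.074], [0.516, 0.026], [0.508, 0.005], [0.539, 0.066], [0.553, 0.094], [0.524, 0.029], [0.552, 0.084], [0.54, 0.058], [0.531, 0.035], [0.539, 0.049], [0.536, 0.042], [0.521, 0.008], [0.557, 0.072], [0.534, 0.013], [0.561, 0.08]]
proj [[280.53604562 203.2646457 ]
 [279.64476984 199.05608148]
 [280.12068453 283.89829091]]
```

drive_tool(series=[0.05, -0.15, 0, 0, 0, 0, 1, 0.05, -0.15, -1.0, 0, 0, 0, 1, 0.05, -0.15, -1.8, 0, 0, 0, 1, 0.05, -0.15, -2.2, 0, 0, 0, 1, 0.05, -0.15, -2.5, 0, 0, 0, 1, 0.05, -0.15, -2.5, 0, 0, 0, 1])

```text
time: 8.25
position: [0.5069, 0.0576, 0.1751]
ee_rot: [-0.0, 0.224, 0.974, -0.0]
contact_force: [0.4, -0.5, 0.1]
finger_gap: 0.474
```

drive_tool(series=[0, 0, -0.3, 0, 0, 0, 1, 0, 0, -0.6, 0, 0, 0, 1, 0, 0, -0.6, 0, 0, 0, 1])

```text
time: 8.62
position: [0.5068, 0.0576, 0.169]
ee_rot: [-0.0, 0.224, 0.974, -0.0]
contact_force: [0.0, 0.6, -1.3]
finger_gap: 0.477
```

drive_tool(series=[0, 0, -0.3, 0, 0, 0, 1, 0, 0, -0.6, 0, 0, 0, 1, 0, 0, -0.6, 0, 0, 0, 1])

```text
time: 9.0
position: [0.5072, 0.0576, 0.1635]
ee_rot: [0.0, 0.224, 0.974, 0.0]
contact_force: [-1.4, 0.8, 3.8]
finger_gap: 0.476
```

drive_tool(series=[0, 0, -0.2, 0, 0, 0, 1, 0, 0, -0.2, 0, 0, 4, 1, 0, 0, -0.2, 0, 0, 8, 1, 0, 0, -0.2, 0, 0, 12, 1, 0, 0, -0.2, 0, 0, 16, 1, 0, 0, -0.2, 0, 0, 20, 1])

```text
time: 9.75
position: [0.5077, 0.0575, 0.1619]
ee_rot: [0.001, 0.051, 0.999, 0.0]
contact_force: [-0.1, -0.1, 4.3]
finger_gap: 0.477
```

drive_tool(series=[0, 0, 0, 0, 0, 4, 1, 0, 0, 0, 0, 0, 8, 1, 0, 0, 0, 0, 0, 12, 1, 0, 0, 0, 0, 0, 16, 1, 0, 0, 0, 0, 0, 20, 1])

```text
time: 10.38
position: [0.507, 0.0576, 0.1609]
ee_rot: [-0.0, -0.123, 0.992, 0.0]
contact_force: [0.7, 1.3, -0.3]
finger_gap: 0.473
```

```bash
python3 -c "
from h import *
o=get_obs();print(o['ft_torque'],o['contact_force'],o['position'],o['joints'])"
```

```text
[ 0.15577981 -0.12236303  0.00132399] [ 0.68115595  1.27478024 -0.34712395] [0.50698367 0.05760246 0.16094044] [-1.19887308e-01  1.36166486e-01  1.84738508e+00  8.82583483e-05
  1.15811863e+00 -1.93827353e+00]
```

Force dropped to zero: the splines meshed. Sliding down.

drive_tool(series=[0, 0, -0.25, 0, 0, 0, 1, 0, 0, -0.5, 0, 0, 0, 1, 0, 0, -0.7, 0, 0, 0, 1, 0, 0, -0.7, 0, 0, 0, 1])

```text
time: 10.88
position: [0.507, 0.0577, 0.154]
ee_rot: [-0.0, -0.122, 0.993, 0.0]
contact_force: [0.7, 0.1, -1.6]
finger_gap: 0.477
```

drive_tool(series=[0, 0, -0.2, 0, 0, 0, 1, 0, 0, -0.4, 0, 0, 0, 1, 0, 0, -0.5, 0, 0, 0, 1, 0, 0, -0.5, 0, 0, 0, 1], force=60)

```text
time: 11.38
position: [0.5071, 0.0577, 0.1497]
ee_rot: [0.0, -0.122, 0.992, 0.0]
contact_force: [-2.1, 1.9, 5.5]
finger_gap: 0.463
```

drive_tool(series=[0, 0, -0.1, 0, 0, 0, 1, 0, 0, -0.2, 0, 0, 0, 1, 0, 0, -0.3, 0, 0, 0, 1, 0, 0, -0.3, 0, 0, 0, 1])

```text
time: 11.88
position: [0.5073, 0.0577, 0.1487]
ee_rot: [0.0, -0.123, 0.992, -0.0]
contact_force: [-10.2, 1.6, 23.4]
finger_gap: 0.466
```

drive_tool(series=[-0.05, 0, 0.05, 0, 0, 0, 1, -0.05, 0, 0.1, 0, 0, 0, 1, -0.05, 0, 0.1, 0, 0, 0, 1, -0.05, 0, 0.1, 0, 0, 0, 1, -0.05, 0, 0.1, 0, 0, 0, 1])

```text
time: 12.5
position: [0.5071, 0.0577, 0.1489]
ee_rot: [0.001, -0.122, 0.992, -0.0]
contact_force: [-4.6, 2.2, 13.5]
finger_gap: 0.463
```

```bash
python3 - <<'E'
from h import *
o=get_obs();print(o["time"],o["position"],o["ft_torque"],o["finger_gap"],o["contact_force"])
cv2.imwrite("pics/w7.png",viewer.read_camera("wrist"))
a=viewer.read_camera("side");cv2.imwrite("pics/s7.png",cv2.resize(a[150:290,180:360],None,fx=4,fy=4,interpolation=2))
o=get_obs();print(o["time"],o["position"],o["contact_force"])
E
```

```text
12.5 [0.5071405  0.05766276 0.14889046] [0.33803102 0.77166972 0.01590372] 0.4630274989787987 [-4.60272117  2.1590656  13.46815392]
12.6 [0.50711848 0.05767933 0.14886843] [-4.23962535  1.74499444 13.41414535]
```

View pics/w7.png

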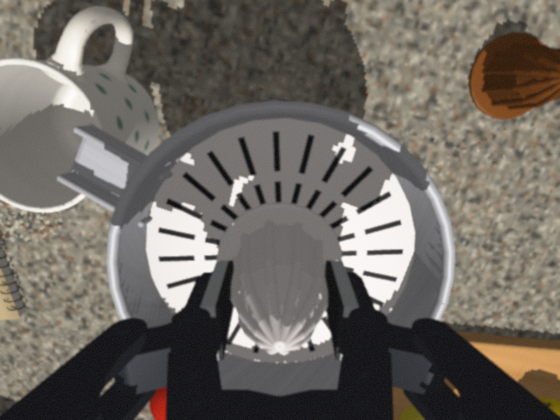

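View pics/s7.png

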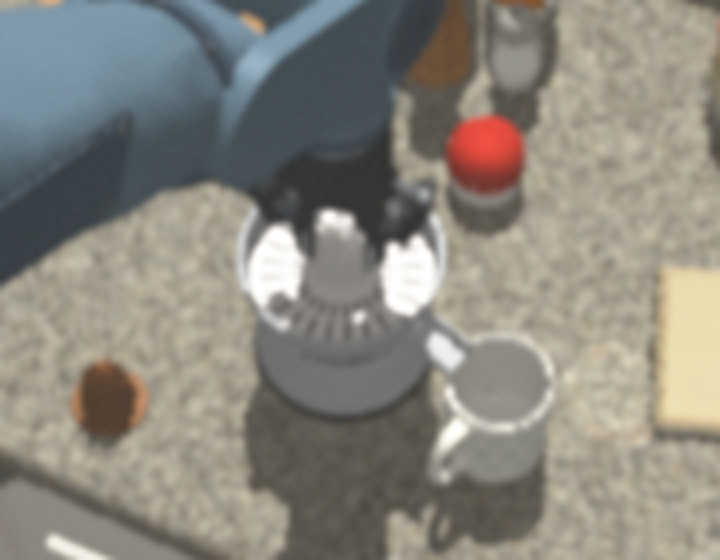

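Wrist view: the cone sits in the grip as before (tip near (280,349), no slip), low in the bowl. The mug and timer haven't moved. Push is 13 N, steady. Handing in.

```bash
python3 -c "
from h import *
print(order.job_done())"
```

```text
the job is handed in; nothing more can be done
None
```

The small white cone is on the press shaft, meshed, fully home and held pressed down. I handed the job in at about 12.6 s, and the interface gave no verdict.

- **Fitting:** I gripped the cone at mid-height and lowered it until it touched the key tops at a TCP height of 163.5 mm. Turning it about 40° under roughly 4 N dropped the force to zero, which showed the splines had meshed.
- **Pressing down:** It slid to a TCP height of 154 mm, then hit a firm stop at about 149 mm. That matches the expected 10.5 mm drop plus 5 mm of switch travel. The force peaked at 23 N at the stop, and I eased it off to finish.
- **Last checks:** The push held steady at about 13 N, above the 7 N the spring needs, with 4–5 N of sideways force left over. The cone had not slipped in the grip, which is set to 60 N. In the last pictures I saw no change in the mug or the timer. The large cone was not in those close-ups, but the arm never went near it.
- **Disagreement:** Before the grasp, the wrist camera and the two fixed cameras differed by about 4 mm on where the cone stood. The difference lay along the jaw direction, so closing the gripper centred the cone anyway.

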